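Re-rack the oiling set in reverse order

ROBOT

A 6-joint arm with a two-finger parallel gripper is mounted at the origin on a cart in front of the work surface, level with it; the furniture and walls round the work are solid. World frame = base frame: x ahead of the robot, y to its left, z up, the work surface at z = 0. Lengths are in m, angles in rad, forces in N, time in s.
With the tool pointing down it reaches from about 0.375 to 0.925 m from the base axis. Payload 5.7 kg.
Tool frame: the origin (TCP) lies midway between the tips of the shut fingers; the grasp point (between the pads) lies 19 mm behind it; z points along the fingers, y is the line along which they close (so a half turn about z gives the same grasp; the last joint's range is limited). The gripper opens to 88 mm and grips with 3 to 60 N. Pads are 20 mm wide; open, the fingers measure 115 mm over their backs; the gripper's body (75 mm by 178 mm) begins 61 mm behind the grasp point.
Start: joints at [-1.26, 0.359, 1.51, -0, 1.272, -0.115], TCP at [0.248, -0.546, 0.223] pointing down, gripper open.
Joint ranges: [-2.97, 2.97], [-1.01, 2.36], [0.21, 2.38], [-0.96, 4.11], [0.2, 2.71], [-2.98, 2.98]. Speed limits (rad/s): [2.39, 2.39, 3.14, 3.14, 3.14, 3.14].

INTERFACE

Orientations are given as a unit quaternion [x, y, z, w].
In Python, from bench import move_ptp, servo_line, goto_joints, move_gripper, sleep, inverse_kinematics, capture, PlanningError, close_job, spot_in, silhouettes, current_clock, current_joint_pos, current_qvel, current_joint_torque, current_position, current_orientation, current_force, current_torque, current_finger_gap gives the robot as it stands. Calls block until the motion is done:
- move_ptp(position, orientation): joint-space move of the TCP to a pose.
- servo_line(position, orientation=None, rate=0.15, contact_N=None): straight line of the TCP; orientation=None keeps the orientation; rate is the mean speed in m/s. With contact_N (N) it stops when the force on the tool has changed by that much, and returns True; else False.
- goto_joints(angles): joint-space move.
- move_gripper(opening): finger opening in m; the grip force is fixed at half the most; returns when the fingers have stopped.
- sleep(seconds).
- inverse_kinematics(position, orientation): joint angles nearest the present ones, or None.
- capture(name): name is "side" or "top" or "wrist"; returns a dict with "image" (420x560x3 uint8, blue, green, red), "range_z" (420x560 float32, m along the optical axis (not along the pixel's ray), 0 where there is no reading), "intrinsics" (3x3 intrinsics, pixels), "R" (3x3) and "t" (3): a world point X has camera coordinates R X + t. Camera axes: x right, y down, z forward; pixel columns grow to the right and rows downward; lengths in m; the calibration is good to about 2 mm. The wrist camera is an equidistant fisheye: a pixel r from the principal point sees the ray r / f radians off the axis. A picture is of the moment at which its call begins.
A pose or a line that the arm cannot do raises PlanningError and nothing moves.
- close_job(): hands the job in, once; it reports no verdict.
Trained networks look in the newest picture that a camera, given by its name, has taken for a name from the list of things; names that differ only in an ending like _2 or _b are one class to them, and where a whole thing is asked for, a point or a joint stands for the part that bears it (a point fixed in the world has none). Each returns a list of dicts, best first, with "conf" (0 to 1); they miss things now and then, are a little off and sometimes report something else, mostly with a low value. They report only what shows in the picture. A call takes as long as a camera call. They do not tell look-alikes from the thing itself.
- spot_in(camera, query): "xy" ([column, row] in pixels, amid what is visible of it).
- silhouettes(camera, query): "region" (420x560 bool, what is visible of it) and "xy" ([column, row] in pixels, amid what is visible of it).
Readings, each from a call of its own:
- current_clock(): time.
- current_joint_pos(): joint angles.
- current_qvel(): joint speeds.
- current_joint_torque(): joint torques, N m.
- current_position(): TCP position.
- current_orientation(): TCP orientation.
- current_force(): force on the tool from outside, world axes, zero at the start.
- current_torque(): the same for the moment, N m.
- current_finger_gap(): finger opening in m.
Only numpy, scipy, OpenCV 4.12 (cv2) and the standard library are available. Lean on these libraries where they do the work, as an engineer would, in place of code of your own. Each camera call takes 0.05 s, during which the arm holds its last target. There are 200 camera calls.

TASK

Move the four things from the loaded wooden rack to the empty aluminium rack, one to each round rubber pad, in reverse order as counted from the racks' loop handles: what now stands nearest the handle of the wooden rack must stand on the pad farthest from the handle of the aluminium rack, the next one on the pad before it, and so on. Set each thing upright on the middle of its pad and let go.

Things in the scene. Friction and masses are not known exactly. Their poses are not given: they have to be found in the camera images.
- wood_rack: dark wooden rack, loaded at the start: plate 76 mm wide, 8 mm thick, y -0.138 to +0.154; four round black rubber pads (54 mm across, tops 10 mm above the bench) at x = 0, y = -0.099, -0.033, 0.033, 0.099; steel loop handle (40 mm high, 60 mm wide) at y = +0.145. Origin on the bench under mid-row; y along the row to the handle. Fixed, yaw within 0.6 of zero (handle to the left).
- metal_rack: bare aluminium rack, empty at the start; built and dimensioned exactly like wood_rack (same frame, pad places, heights and handle, yaw within 0.6 of zero), fixed. Keep the arm low when carrying: a long bench lamp hangs across the bench, its underside about 0.43 m up, from about x = 0.57 (right) to 0.65 (left) and beyond.
- bottle: the amber dropper bottle with a black cap: body 34 mm across and 62 mm high, narrower cap (20 mm across) up to 74 mm; grasp the body. Loose, under 0.15 kg, standing on a pad of the wooden rack. Origin: centre of its underside; z up; yaw does not matter.
- pad_bottle: the black rubber pad of the wooden rack (54 mm across, 2 mm thick, fixed) on which the bottle stands at the start; it stays there and so tells that thing's place in the row. Origin: centre of its underside, 8 mm above the bench.
- eye_loupe: the black watchmaker's eye loupe with a pale ring round its top, standing on its wide rim: 36 mm across at the foot, slightly narrower towards the top, 32 mm high; grasp the body. Loose, under 0.15 kg, standing on a pad of the wooden rack. Origin: centre of its underside; z up; yaw does not matter.
- pad_loupe: the black rubber pad of the wooden rack (54 mm across, 2 mm thick, fixed) on which the eye loupe stands at the start; it stays there and so tells that thing's place in the row. Origin: centre of its underside, 8 mm above the bench.
- tin: the flat round tin with a dark green lid and pale lower half: 47 mm across, 20 mm high. Loose, under 0.15 kg, standing on a pad of the wooden rack. Origin: centre of its underside; z up; yaw does not matter.
- pad_tin: the black rubber pad of the wooden rack (54 mm across, 2 mm thick, fixed) on which the tin stands at the start; it stays there and so tells that thing's place in the row. Origin: centre of its underside, 8 mm above the bench.
- oil_cup: the small oil cup with a dark base and a red lid with a knob: 26 mm across, 18 mm high in all; the lid is fixed to the cup, the widest part reaches from the foot to about 14 mm. Loose, under 0.15 kg, standing on a pad of the wooden rack. Origin: centre of its underside; z up; yaw does not matter.
- pad_oil_cup: the black rubber pad of the wooden rack (54 mm across, 2 mm thick, fixed) on which the oil cup stands at the start; it stays there and so tells that thing's place in the row. Origin: centre of its underside, 8 mm above the bench.
Not all that is in view belongs to the job. What is shaped like the tin but yellow is not meant.

How it is judged:
By the outcome, as a careful person would: the job done as asked, in the order asked, and still so for the second after the job is handed in, with the robot touching nothing.
It also fails if it takes over 120 s, if anything falls off the work surface, if the arm or the gripper's body presses on something with over 40 N, if the wrist force passes 120 N, or if a joint passes its speed limit or range.

## Working session

There is one attempt and no reset: what is moved stays moved. The work goes in short steps, each a Python script; the robot and the scene stay as the last script left them, time stands still between calls to the robot, and variables do not carry over. Pictures are saved under pics/ and viewed, on a budget of 14 in all, crops included, one or two more only if the job needs it, and the job is handed in when it is done.

```bash
mkdir -p pics
cat > h.py <<'E'
import numpy as np, cv2
from bench import *
def pts(c, mask):
    v,u=np.nonzero(mask&(c["range_z"]>0)); z=c["range_z"][v,u]; K=c["intrinsics"]
    P=np.stack([(u-K[0,2])/K[0,0]*z,(v-K[1,2])/K[1,1]*z,z],1)
    return (P-c["t"])@c["R"]
E
python3 - <<'E'
from h import *
for n in ["top","side"]:
    c=capture(n); cv2.imwrite(f"pics/{n}0.png",c["image"]); print(n,c["R"].round(3).tolist(),c["t"].round(3))
    for q in ["wood_rack","metal_rack","bottle","eye_loupe","tin","oil_cup","pad_tin"]:
        for s in silhouettes(n,q)[:4]:
            p=pts(c,s["region"])
            if len(p): print(q,round(s["conf"],2),np.round(s["xy"]),s["region"].sum(),np.median(p,0).round(3),p.min(0).round(3),p.max(0).round(3))
            else: print(q,s["conf"],s["xy"],"nodepth")
E
```

```text
top [[0.026, -1.0, -0.014], [-0.995, -0.024, -0.097], [0.097, 0.016, -0.995]] [-0.012  0.483  0.994]
wood_rack 0.64 [209. 208.] 2073 [0.489 0.193 0.008] [ 0.441  0.043 -0.001] [0.537 0.335 0.043]
metal_rack 0.6 [359. 216.] 3527 [ 0.482 -0.173  0.009] [ 0.383 -0.317 -0.005] [ 0.584 -0.033  0.044]
bottle 0.8 [199. 204.] 200 [0.485 0.206 0.063] [0.471 0.195 0.019] [0.503 0.227 0.087]
bottle 0.48 [210. 207.] 2231 [0.488 0.193 0.008] [ 0.441  0.043 -0.003] [0.539 0.345 0.043]
eye_loupe 0.49 [174. 202.] 183 [0.494 0.273 0.038] [0.479 0.26  0.01 ] [0.512 0.291 0.045]
tin 0.89 [171. 166.] 304 [0.592 0.29  0.018] [ 0.57   0.269 -0.002] [0.619 0.316 0.024]
tin 0.87 [212. 255.] 261 [0.379 0.185 0.021] [0.359 0.162 0.016] [0.401 0.207 0.026]
tin 0.65 [223. 211.] 307 [0.486 0.147 0.03 ] [0.463 0.126 0.007] [0.511 0.168 0.034]
tin 0.53 [221. 156.] 318 [0.609 0.163 0.02 ] [ 0.587  0.141 -0.004] [0.641 0.187 0.024]
pad_tin 0.45 [232. 215.] 3 [0.469 0.131 0.01 ] [0.466 0.129 0.009] [0.471 0.134 0.01 ]
side [[-0.992, -0.126, 0.022], [-0.099, 0.647, -0.756], [0.081, -0.752, -0.654]] [0.498 0.094 1.133]
wood_rack 0.91 [267. 307.] 2283 [0.484 0.246 0.009] [ 0.441  0.044 -0.   ] [0.537 0.339 0.043]
metal_rack 0.9 [293. 181.] 2262 [ 0.474 -0.151  0.009] [ 0.38  -0.323 -0.004] [ 0.584 -0.028  0.043]
bottle 0.84 [274. 280.] 488 [0.488 0.224 0.056] [0.472 0.204 0.012] [0.505 0.235 0.086]
eye_loupe 0.84 [266. 320.] 365 [0.495 0.287 0.034] [0.479 0.265 0.008] [0.514 0.298 0.045]
tin 0.87 [209. 324.] 561 [0.592 0.3   0.019] [ 0.57   0.259 -0.001] [0.617 0.318 0.024]
tin 0.76 [326. 286.] 467 [0.381 0.194 0.021] [0.357 0.163 0.001] [0.404 0.211 0.024]
tin 0.73 [280. 261.] 353 [0.479 0.151 0.03 ] [0.461 0.107 0.006] [0.51  0.217 0.085]
oil_cup 0.64 [284. 248.] 122 [0.478 0.089 0.022] [0.466 0.068 0.01 ] [0.491 0.099 0.032]
```

View pics/top0.png

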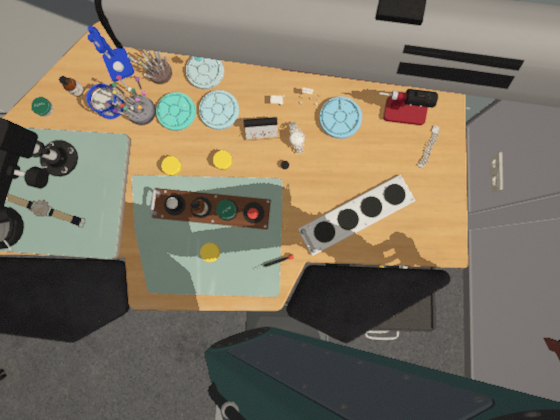

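View pics/side0.png

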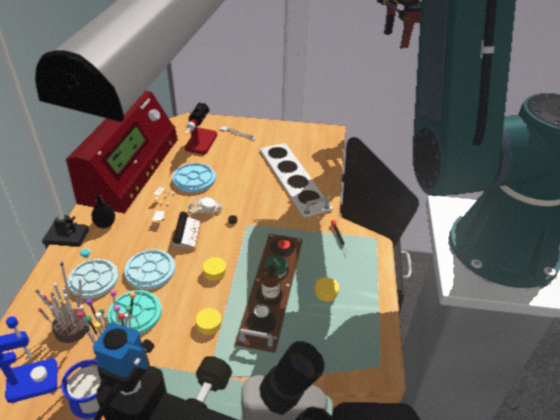

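Top view: the wooden rack's handle is at its left end (155,205). From the handle the order is loupe (174,202), bottle (199,205), tin (226,210), oil cup (253,213). The aluminium rack's handle is at its lower-left end (305,240), with pads at (324,231), (347,219), (371,207) and (395,194). The yellow tins are distractors. Next I'll fit the racks and tops.

```bash
cat >> h.py <<'E'
def plane(c,u,v,z):
    K=c["intrinsics"]; r=c["R"].T@np.array([(u-K[0,2])/K[0,0],(v-K[1,2])/K[1,1],1]); o=-c["R"].T@c["t"]
    return o+r*(z-o[2])/r[2]
def rackfit(P):  # pads: world xy sorted from handle -> centre, yaw by least squares
    Y=np.array([.099,.033,-.033,-.099]); m=P.mean(0); d=(Y[:,None]*(P-m)).sum(0)
    return m,np.arctan2(-d[0],d[1])
E
python3 - <<'E'
from h import *
for n in ["top","side"]:
    c=capture(n); g=c["image"].max(2)
    s=silhouettes(n,"metal_rack")[0]["region"].astype(np.uint8)
    s=cv2.morphologyEx(s,cv2.MORPH_CLOSE,np.ones((15,15)))
    k,_,st,ce=cv2.connectedComponentsWithStats(((g<60)&(s>0)).astype(np.uint8))
    P=np.array([plane(c,*ce[i],.010)[:2] for i in range(1,k) if st[i,4]>60]); print(n,P.round(4).tolist(),[st[i,4] for i in range(1,k)])
    if len(P)==4: P=P[np.argsort(-P[:,1])]; m,y=rackfit(P); print("metal",m.round(4),y)
    # wood plate: rectangle of plate-height points
    w=silhouettes(n,"wood_rack")[0]["region"]; p=pts(c,cv2.dilate(w.astype(np.uint8),np.ones((3,3)))>0); p=p[(p[:,2]>.005)&(p[:,2]<.013)]
    print("wood rect",cv2.minAreaRect((p[:,:2]*1000).astype(np.float32)))
    full=pts(c,np.ones(g.shape,bool))
    for q,xy,ht in [("loupe",(.494,.274),.042),("bottle",(.488,.209),.084),("tin",(.486,.147),.030),("cup",(.479,.083),.028)]:
        f=full[(np.hypot(*(full[:,:2]-xy).T)<.032)]; t=f[(f[:,2]>ht-.006)&(f[:,2]<ht+.008)]
        (x,y),r=cv2.minEnclosingCircle((t[:,:2]*1000).astype(np.float32)); print(q,round(x,1),round(y,1),round(r,1),len(t),np.median(t[:,2]).round(4),t[:,:2].mean(0).round(4))
E
```

```text
top [[0.5361, -0.2675], [0.5037, -0.2101], [0.4711, -0.1525], [0.4385, -0.0951]] [np.int32(302), np.int32(305), np.int32(309), np.int32(324)]
metal [ 0.4874 -0.1813] 0.514922920441568
wood rect ((488.7088317871094, 188.23484802246094), (290.4200134277344, 79.55793762207031), 84.96269989013672)
loupe 495.8 277.1 13.7 104 0.0397 [0.4963 0.2773]
bottle 489.4 212.2 9.8 57 0.0837 [0.489  0.2119]
tin 485.8 149.1 23.8 294 0.03 [0.4858 0.1485]
cup 478.1 83.1 12.8 62 0.0235 [0.4784 0.0835]
side [[0.5356, -0.2644], [0.5033, -0.2066], [0.4699, -0.149], [0.4409, -0.0958]] [np.int32(114), np.int32(121), np.int32(134), np.int32(158)]
metal [ 0.4874 -0.179 ] 0.5132195075023332
wood rect ((487.41851806640625, 189.24447631835938), (296.7847595214844, 80.46968078613281), 86.00626373291016)
loupe 498.0 278.8 15.3 171 0.0403 [0.4961 0.2798]
bottle 488.3 213.4 10.9 79 0.0837 [0.4892 0.2154]
tin 486.0 150.4 25.2 283 0.0302 [0.4838 0.1498]
cup 477.8 85.4 13.7 65 0.0235 [0.4778 0.0869]
```

```bash
cat >> h.py <<'E'
from scipy.spatial.transform import Rotation as Ro
def quat(th):
    best=None
    for f in (0,np.pi):
        a=th+f; y=np.array([np.cos(a),np.sin(a),0]); z=np.array([0,0,-1.]); x=np.cross(y,z)
        q=Ro.from_matrix(np.stack([x,y,z],1)).as_quat(); j=inverse_kinematics([.48,0.,.15],q)
        if j is not None and (best is None or abs(j[5])<best[0]): best=(abs(j[5]),q)
    return best[1]
M=np.array([.4874,-.180]); MY=.514; WY=-.093
def mpad(y): return M+y*np.array([-np.sin(MY),np.cos(MY)])
def wproj(c,X):
    p=c["R"]@X+c["t"]; r=np.hypot(p[0],p[1]); a=np.arctan2(r,p[2]); K=c["intrinsics"]
    return K[:2,2]+np.array([K[0,0]*a*p[0]/r,K[1,1]*a*p[1]/r])
E
python3 - <<'E'
from h import *
qm,qw=quat(MY),quat(WY)
def draw(n,pl,r):
    c=capture("wrist"); im=c["image"].copy()
    for X in pl:
        C=[wproj(c,np.array(X)+r*np.array([np.cos(a),np.sin(a),0])) for a in np.linspace(0,6.28,30)]
        cv2.polylines(im,[np.round(np.array(C)*8).astype(np.int32)],True,(0,255,255),1,cv2.LINE_AA,3)
    cv2.imwrite(f"pics/{n}.png",im)
move_ptp([*M,.2],qm); print(current_joint_pos())
draw("w_metal",[[*mpad(y),.010] for y in (.099,.033,-.033,-.099)],.027)
move_ptp([.487,.18,.2],qw); print(current_joint_pos(),current_clock())
draw("w_wood",[[.4965,.278,.042],[.489,.213,.084],[.4855,.1495,.030],[.478,.0845,.024]],.013)
E
```

```text
[-4.87997892e-01  2.67059130e-01  1.71013817e+00 -4.07112619e-04
  1.16382062e+00 -1.00037789e+00]
[ 2.19532886e-01  2.66513420e-01  1.71128897e+00 -4.51849992e-04
  1.16360476e+00  3.13137602e-01] 4.1083
```

View pics/w_metal.png

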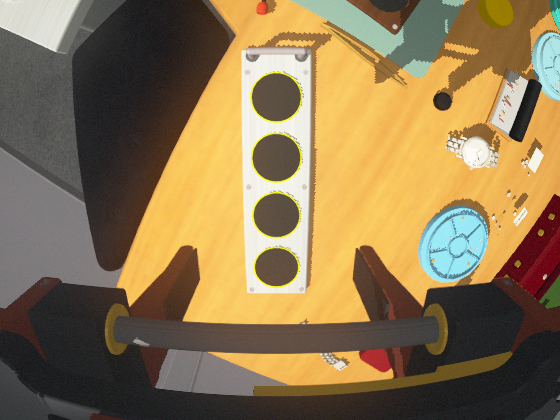

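View pics/w_wood.png

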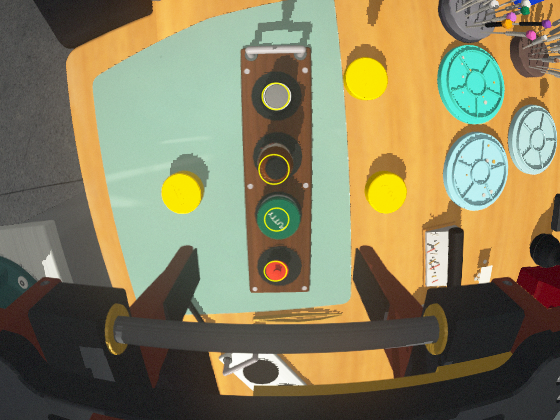

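Both overlays land on the pads and tops. I'll move the loupe first and check it.

```bash
cat >> h.py <<'E'
def transfer(src,tip,y,carry=.12):
    qm,qw=quat(MY),quat(WY); d=mpad(y)
    move_gripper(.088)
    servo_line([*src,carry],qw,rate=.3); servo_line([*src,tip],rate=.1)
    move_gripper(0.0); g0=current_finger_gap(); print("gap",g0)
    servo_line([*src,carry],rate=.15); print("lifted gap",current_finger_gap())
    servo_line([*d,carry],qm,rate=.25); servo_line([*d,tip+.015],rate=.15)
    print("touch",servo_line([*d,tip+.0005],rate=.03,contact_N=6),current_position()[2],current_finger_gap())
    move_gripper(min(.088,g0+.03)); servo_line([*d,carry],rate=.12); print(current_position(),current_force(),current_clock())
E
python3 - <<'E'
from h import *
transfer([.4965,.278],.014,-.099)
c=capture("wrist"); cv2.imwrite("pics/p1.png",c["image"])
E
```

```text
gap 0.032371166587955504
lifted gap 0.032245964847414016
touch False 0.014366081566639963 0.03222510140467622
[ 0.53553508 -0.26588903  0.11931413] [-0.64563074 -0.18990073  0.11558605] 13.3417
```

View pics/p1.png

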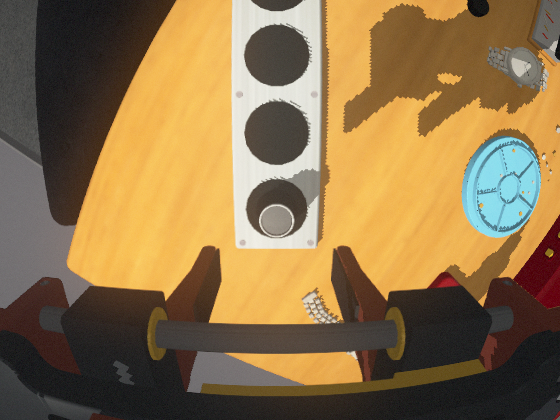

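Loupe stands on the far pad (276,215), released. Carry on with the rest.

Run:
```python
from h import *
transfer([.489,.213],.03,-.033,.14)
transfer([.4855,.1495],.0135,.033)
transfer([.478,.0845],.0125,.099)
servo_line([.42,.1,.15],quat(WY),rate=.3)
for n in ("top","side"):
    c=capture(n); cv2.imwrite(f"pics/{n}1.png",cv2.resize(c["image"][120:280,200:460],None,fx=3,fy=3,interpolation=2))
    full=pts(c,np.ones(c["range_z"].shape,bool))
    for q,y,ht in [("loupe",-.099,.042),("bottle",-.033,.084),("tin",.033,.030),("cup",.099,.0235)]:
        f=full[(np.hypot(*(full[:,:2]-mpad(y)).T)<.030)]; t=f[(f[:,2]>ht-.006)&(f[:,2]<ht+.008)]
        if len(t): (x,yy),r=cv2.minEnclosingCircle((t[:,:2]*1000).astype(np.float32)); print(n,q,(np.array([x,yy])-mpad(y)*1000).round(1),round(r,1),len(t),np.median(t[:,2]).round(4))
        else: print(n,q,"none")
```

```text
gap 0.03277375201529675
lifted gap 0.03290372568446018
touch False 0.030378658736114107 0.03270223647598856
[ 0.50305782 -0.2084187   0.1393442 ] [ 0.17551493  0.45636514 -0.00505027] 23.75
gap 0.04482709252071014
lifted gap 0.0451645039300518
touch False 0.013894825636778387 0.04541602774326014
[ 0.47064915 -0.1510361   0.11942878] [-0.28693133  0.08915313  0.07404256] 32.9417
gap 0.02435126642793588
lifted gap 0.024524649680934846
touch False 0.01288106057586743 0.024699352644087232
[ 0.43817791 -0.09358414  0.11946838] [-0.01198098 -0.02131625 -0.2648294 ] 41.5583
top loupe [-0.9  0.5] 13.8 106 0.0404
top bottle [-0.4  1. ] 9.9 62 0.084
top tin [-1.2 -0.4] 23.7 299 0.0302
top cup [-0.5 -1. ] 12.9 87 0.0228
side loupe [11.   6.9] 2.0 2 0.0432
side bottle [-6.4 -0.7] 3.0 2 0.0849
side tin [-2.1 10. ] 22.2 29 0.0291
side cup [-2.  2.] 14.8 76 0.0228
```

View pics/top1.png

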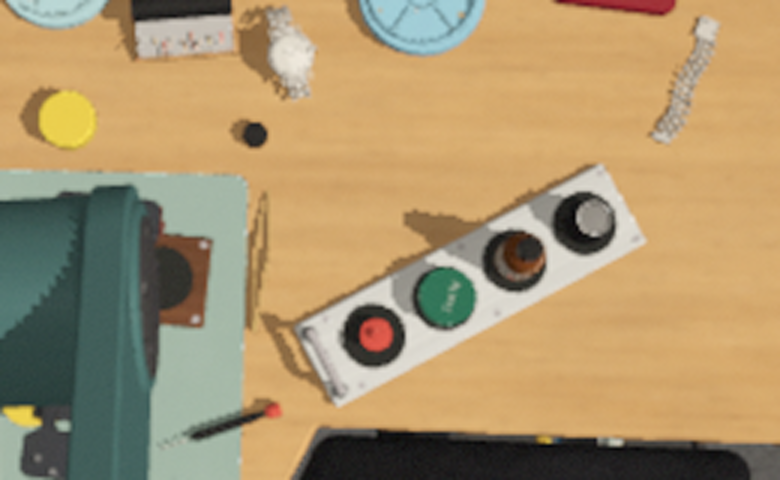

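View pics/side1.png

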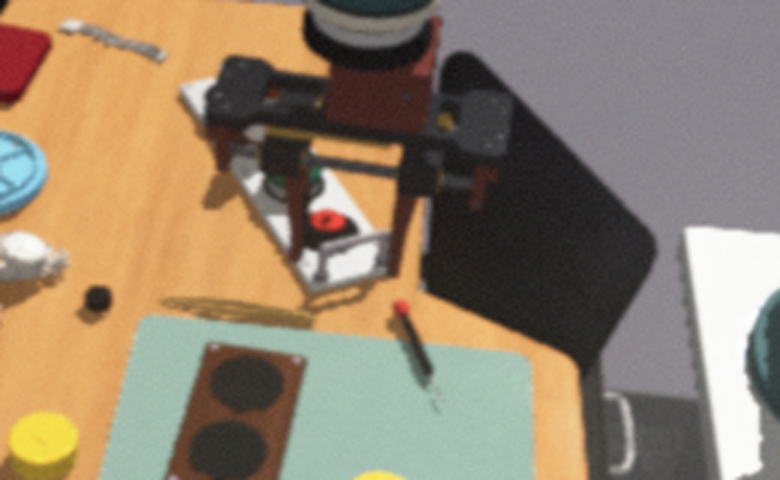

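The top view shows cup, tin, bottle and loupe in order from the handle, all upright and within 1.3 mm of pad centre. In the side view the gripper hides most of the rack. The robot is clear, so I'm handing in.

```bash
python3 -c "
from bench import *
print(current_position(),current_clock()); close_job()"
```

```text
[0.41982908 0.09926105 0.14959894] 42.6583
the job is handed in; nothing more can be done
```

All four things are on the aluminium rack in reverse order, and the job was handed in at 42.7 s on the robot's clock. Counted from the aluminium rack's handle, they stand: oil cup, tin, bottle, eye loupe. On the wooden rack they stood, from its handle: loupe, bottle, tin, oil cup.

**Top camera:** the last check showed all four upright at the expected heights, with their centres within about 1.3 mm of the pad centres. The gripper was empty and clear of everything.

**Side camera:** this did not work as a second check. The gripper hid most of the aluminium rack, so its offsets there for the loupe, bottle and tin (up to about 13 mm) come from a few stray points and mean nothing. It did see the oil cup, about 3 mm off centre.

**Setting down:** no contact force registered at any of the four placings. Each thing was released at nearly the height it was picked up from, about 1 mm or less above its pad.

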